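# Refit and lock the coffee grinder's burr

## Task

The coffee grinder has been cleaned: put the steel burr back into the grinder's leaning mouth, its two ears going down through the two gaps, until it sits flush. Then turn it clockwise, about a quarter turn, until it clicks home against its stop, and let go. Leave the coffee jar, the teaspoon and the mug that stand near the work where they are.

Things in the scene. Friction and masses are not known exactly. Their poses are not given: they have to be found in the camera images.
- burr: Loose steel burr, about 120 g, 56 mm high, upright on the worktop. Origin: centre of its underside, z up its axis. Round body 33.6 mm across with a chamfered foot (28 mm), z 0 to 14 mm; at z 14 to 20 a disc 40 mm across with two round-ended ears along its x (56 mm over both, each 13 wide, 6 thick). A half turn makes no difference
- burr_bar (a point): Middle of the grey grip bar on top of the burr, on the burr's axis 45 mm above its underside; axes as the burr's. The bar is 10 mm thick along x, 34 mm long along y, and stands from 20 to 56 mm above the underside, so the fingers close on it along x
- grinder: Fixed coffee grinder, white with a black foot 180 x 124 mm, about 0.18 m high. Origin: underside, near the middle. Its head leans 32 degrees from vertical towards its own -x (the robot's side)
- mouth: Mouth at the top of the grinder's head. Origin: centre of the flat seat, 150 mm above the worktop; z out along the leaning axis. Hole 37 mm wide, 22 deep. Round the seat a white rim, 62 mm inside, 76 outside, 13 high; steel lips (8.5 to 13 mm above the seat) reach in from it to 22 mm from the axis, except in two gaps at +x and -x
- burr_seated (a point): On the mouth's axis 14 mm below the seat, axes as the mouth's: when the burr is in, flush (ears lying on the seat) and not yet turned, its origin is here, its z along this z and its x along this x, either way round. The gaps leave the ears about 10 degrees of play either way; it cannot be turned anticlockwise from here
- burr_locked (a point): Same point, turned 80 degrees clockwise (seen from above) about z: the locked burr has its x along this x, either way round, its ears under the lips and against stops. It turns lightly for 57 degrees, then against sprung rollers (up to 0.25 N m) whose peak is at 70.5 degrees; past the peak it snaps to 80 and stays, before it it slips back
- coffee_jar: Bystander: glass coffee jar with a black lid, 72 mm across, 134 mm high; origin at the centre of its underside
- spoon: Bystander: steel teaspoon, 130 x 26 x 11 mm, lying flat; origin under its middle
- white_mug: Bystander: white mug with handle, 82 x 112 x 94 mm; origin under its middle
Things that resemble listed ones, but are neither listed nor needed, are in the scene too. What is meant by the burr is not black, and is the larger of those in its own colour.

How it is judged:
By the outcome, as a careful person would: the job done as asked, in the order asked, and still so for the second after the job is handed in, with the robot touching nothing.
It also fails if it takes over 46 s, if anything falls off the work surface, if the arm or the gripper's body presses on something with over 40 N, if the wrist force passes 120 N, or if a joint passes its speed limit or range.

## Robot

A 6-joint arm with a two-finger parallel gripper is mounted at the origin on a cart in front of the work surface, level with it; the furniture and walls round the work are solid. World frame = base frame: x ahead of the robot, y to its left, z up, the work surface at z = 0. Lengths are in m, angles in rad, forces in N, time in s.
With the tool pointing down it reaches from about 0.35 to 0.775 m from the base axis. Payload 7.3 kg.
Tool frame: the origin (TCP) lies at the centre of the arm's flange, where the gripper is bolted on; the fingertips stand 178 mm ahead of it and the grasp point (between the pads) lies 159 mm ahead of it (tip_extent is the distance from the TCP to the fingertips, in m); z points along the fingers, y is the line along which they close (so a half turn about z gives the same grasp; the last joint's range is limited). The gripper opens to 92 mm and grips with 3 to 60 N. Pads are 19 mm wide; open, the fingers measure 130 mm over their backs; the gripper's body (75 mm by 190 mm) begins 47 mm behind the grasp point.
Start: joints at [-1.266, 0.342, 1.524, -0, 1.275, -0.146], TCP at [0.229, -0.473, 0.405] pointing down, gripper open.
Joint ranges: [-2.53, 2.53], [-0.77, 2.02], [0.04, 2.7], [-1, 4.14], [0.28, 2.66], [-3.11, 3.11]. Speed limits (rad/s): [2.57, 2.57, 3.14, 3.14, 3.14, 3.14].

## Interface

Orientations are given as [roll, pitch, yaw] about the fixed x, y, z axes, in that order (R = Rz(yaw) Ry(pitch) Rx(roll)).
In Python, from cell import * gives the robot as it stands.
- The arm moves only by the tool arm_command, never from a script. Its arguments are lists of equal length, an entry for each row: "xyz": the shift along the world's x, y, z in mm, a list of three; "spin": the turn about the world's z in degrees. In form: {"xyz": [[tx, ty, tz], ...], "spin": [spin, ...]}. A call has 1 to 20 rows; each row shifts and turns the commanded pose from where the row before left it; what a row does not reach is not made up. A row lasts 1/10 s, in which the tool goes at most 50 mm and 8.59 degrees, less where a joint would pass 70% of its speed; a pose out of reach is approached as far as the arm can. A call with a gripper value outside its range is refused whole. "jaw" is the opening, from -1 (shut) to 1 (fully open), set as the call begins (left out, the last holds). The fingers move at their own pace and stop on an object; "squeeze" is the grip in N (left out, the last holds). Time passes only in rows, so rows that do not move let the fingers close. It gives the time, the measured TCP pose, the force, the opening and the grip force at its end, in the units of the state.
- observe(): the state, without advancing time (a new reading comes with each control period).
- read_camera(name): name is "scene" or "top" or "wrist"; returns a dict with "img" (420x560x3 uint8, red, green, blue), "depth" (420x560 float32, m along the optical axis (not along the pixel's ray), 0 where there is no reading), "fx", "fy", "cx", "cy" (pixels), "world_from_camera" (4x4, takes a point from camera to world coordinates). Camera axes: x right, y up, looking along -z (the intrinsics and any distortion apply to the point x, -y, -z); pixel columns grow to the right and rows downward; lengths in m; the calibration is good to about 2 mm. A picture is of the moment at which its call begins.
- hand_in(): hands the job in; it is judged then, once.
The state is a dict: "time": time; "qpos": joint angles; "qvel": joint speeds; "joint_efforts": joint torques, N m; "tool_pos": TCP position; "tool_rot": TCP orientation; "contact_force": force on the tool from outside, world axes, zero at the start; "torque": the same for the moment, N m; "opening": finger opening in m; "grip_force": force on a finger pad.
Only numpy, scipy, OpenCV 4.12 (cv2) and the standard library are available. Lean on these libraries where they do the work, as an engineer would, in place of code of your own. Each camera call takes 0.05 s, during which the arm holds its last target. There are 200 camera calls.

## Working session

There is one attempt and no reset: what is moved stays moved. The work goes in short steps, Python scripts to look and compute and a tool call to move; the robot and the scene stay as the last step left them, time stands still between calls to the robot, and variables do not carry over. Pictures are saved under pics/ and viewed, at most 11 in all, crops included, and the job is handed in when it is done.

Besides the shell and the picture viewer there is one more tool, called after ">>>" by a JSON object that holds its "name" and its "arguments". arm_command: Moves the arm, as the interface text tells. Its arguments: {"type":"object","properties":{"xyz":{"type":"array","items":{"type":"array","items":{"type":"number"}}},"spin":{"type":"array","items":{"type":"number"}},"jaw":{"type":"number"},"squeeze":{"type":"number"}},"required":["xyz","spin"]}

```bash
ls; mkdir -p pics; cat > h.py <<'E'
from cell import *
import numpy as np, cv2
def save(n,f):
    c=read_camera(n); cv2.imwrite(f'pics/{f}.png',cv2.cvtColor(c['img'],cv2.COLOR_RGB2BGR)); np.save(f'pics/{f}.npy',c,allow_pickle=True); return c
def load(f): return np.load(f'pics/{f}.npy',allow_pickle=True).item()
def ray(c,u,v):
    M=np.array(c['world_from_camera']); d=np.array([(u-c['cx'])/c['fx'],-(v-c['cy'])/c['fy'],-1.]); return M[:3,3],M[:3,:3]@d
def onz(c,u,v,z):
    o,d=ray(c,u,v); return o+d*(z-o[2])/d[2]
def dep(c,u,v):
    o,d=ray(c,u,v); return o+d*c['depth'][int(v),int(u)]
def cloud(c):
    v,u=np.mgrid[:420,:560]; M=np.array(c['world_from_camera']); z=c['depth']
    p=np.stack([(u-c['cx'])/c['fx']*z,-(v-c['cy'])/c['fy']*z,-z],-1)
    return p@M[:3,:3].T+M[:3,3]
E
python3 - <<'E'
from h import *
s=observe(); print(s)
a=save('scene','s0');b=save('top','t0');w=save('wrist','w0')
for c in (a,b,w): print({k:c[k] for k in c if k not in('img','depth')})
im=np.hstack([cv2.imread('pics/s0.png'),cv2.imread('pics/t0.png')]); cv2.imwrite('pics/st.png',cv2.resize(im,(800,300)))
E
```

```text
pics
{'time': 0.0, 'qpos': array([-1.26602600e+00,  3.42712380e-01,  1.52504761e+00,  4.32897275e-06,
        1.27540256e+00, -1.45987648e-01]), 'qvel': array([ 1.14400252e-03,  6.70153092e-05, -7.62396701e-04,  1.01600660e-03,
        2.87808109e-04, -1.16332083e-03]), 'joint_efforts': array([-7.73945703e-04, -4.31248283e+01, -2.44222176e+01,  7.17244414e-02,
        5.59718348e-02, -1.39545264e-04]), 'tool_pos': array([ 0.2286971 , -0.47240737,  0.40403944]), 'tool_rot': array([-3.14004006e+00, -2.32467740e-04,  4.50756536e-01]), 'contact_force': array([ 0.17316159, -0.01217082, -0.18585027]), 'torque': array([ 0.0442995 ,  0.01040696, -0.011466  ]), 'grip_force': 0.0, 'opening': 0.09171309993545695}
{'fx': 404.2415175030012, 'fy': 404.2415175030012, 'cx': 272.6948336668602, 'cy': 220.2148579960182, 'world_from_camera': array([[ 0.62266894,  0.51701984, -0.58734476, -0.20200469],
       [-0.78220693,  0.3912528 , -0.48484386, -0.59643346],
       [-0.02087361,  0.76132236,  0.64803747,  0.92100009],
       [ 0.        ,  0.        ,  0.        ,  1.        ]])}
{'fx': 493.870384024
[... 214 characters left out ...]
  7.55018261e-02, -1.85265586e-02,
         1.27611555e-02],
       [-1.03608074e-03,  2.25384144e-01,  9.74269426e-01,
         1.31713466e+00],
       [ 0.00000000e+00,  0.00000000e+00,  0.00000000e+00,
         1.00000000e+00]])}
{'fx': 302.24228586698234, 'fy': 302.24228586698234, 'cx': 280.97837091086416, 'cy': 208.35585709644621, 'world_from_camera': array([[ 4.35754089e-01,  8.66845055e-01,  2.42276753e-01,
         2.93574731e-01],
       [-9.00065706e-01,  4.19764395e-01,  1.16959725e-01,
        -4.41084581e-01],
       [-3.13195284e-04, -2.69030675e-01,  9.63131558e-01,
         3.83722304e-01],
       [ 0.00000000e+00,  0.00000000e+00,  0.00000000e+00,
         1.00000000e+00]])}
```

View pics/s0.png

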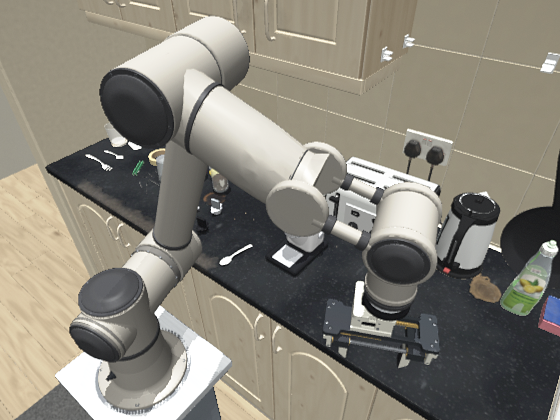

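View pics/t0.png

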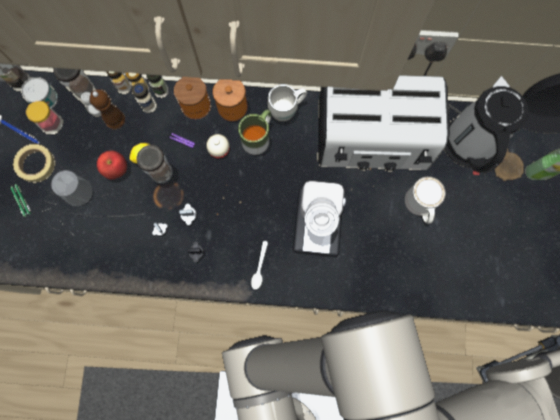

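The scene view shows the arm over the worktop, with the grinder at about (300,245). In the top view the grinder mouth is at (321,218). There are three burr-like things: a steel one at (188,213), a smaller steel one at (160,229), and a black one at (197,250). The one at (188,213) fits, being steel and the larger. I'll confirm it in a crop.

```bash
python3 - <<'E'
from h import *
im=cv2.imread('pics/t0.png'); 
A=cv2.resize(im[190:270,140:220],(400,400),interpolation=cv2.INTER_CUBIC)
B=cv2.resize(im[175:255,280:360],(400,400),interpolation=cv2.INTER_CUBIC)
cv2.imwrite('pics/crop.png',np.hstack([A,B]))
c=load('t0'); print(np.count_nonzero(c['depth']))
for n,u,v in (('burr',188,213),('small',160,229),('blk',197,250),('mouth',321,218),('grbase',305,245)): print(n,onz(c,u,v,0.),dep(c,u,v))
P=cloud(c)
m=(c['img'].min(-1)>70)&(P[...,2]>.008)
n,l,st,ce=cv2.connectedComponentsWithStats(m.astype(np.uint8))
for i in range(1,n):
    if st[i,4]>40 and 100<ce[i,0]<450 and 100<ce[i,1]<300: q=P[l==i]; print(ce[i].round(),st[i],q.min(0).round(3),q.max(0).round(3))
E
```

```text
234292
burr [0.55073248 0.2904423  0.        ] [0.53893963 0.27881931 0.05513174]
small [0.50051912 0.36094924 0.        ] [0.49471893 0.35222642 0.03299689]
blk [0.45112467 0.2540532  0.        ] [0.44349693 0.24394779 0.05516216]
mouth [ 0.56495842 -0.07327085  0.        ] [ 0.53567137 -0.06475761  0.13033624]
grbase [ 0.48722818 -0.03469522  0.        ] [ 0.48247975 -0.03366264  0.02865872]
[146. 103.] [135  92  21  20 174] [0.269 0.013 0.008] [0.866 0.458 1.317]
[182. 141.] [170 135  24  12  71] [0.74  0.297 0.008] [0.77  0.365 0.016]
[217. 146.] [207 135  22  22 389] [0.269 0.013 0.022] [0.769 0.254 1.317]
[256. 148.] [242 140  27  15 152] [0.731 0.088 0.008] [0.769 0.16  0.061]
[149. 156.] [136 145  26  25 514] [0.269 0.013 0.046] [0.715 0.441 1.317]
[103. 161.] [ 99 153  10  17  75] [0.638 0.507 0.058] [0.684 0.532 0.071]
[158. 168.] [144 155  27  23 121] [0.622 0.342 0.018] [0.673 0.394 0.131]
[167. 175.] [164 171   8  10  46] [0.635 0.346 0.008] [0.658 0.361 0.063]
[425. 198.] [ 405  178   40   46 1181] [ 0.269 -0.38   0.008] [0.672 0.013 1.317]
[319. 217.] [ 295  182   50   72 2874] [ 0.269 -0.129  0.011] [0.641 0.013 1.317]
[187. 214.] [179 205  17  20 209] [0.269 0.013 0.012] [0.569 0.304 1.317]
[159. 229.] [153 223  14  12 123] [0.269 0.013 0.009] [0.512 0.375 1.317]
[195. 257.] [190 254  12   8  56] [0.419 0.239 0.013] [0.439 0.267 0.026]
```

View pics/crop.png

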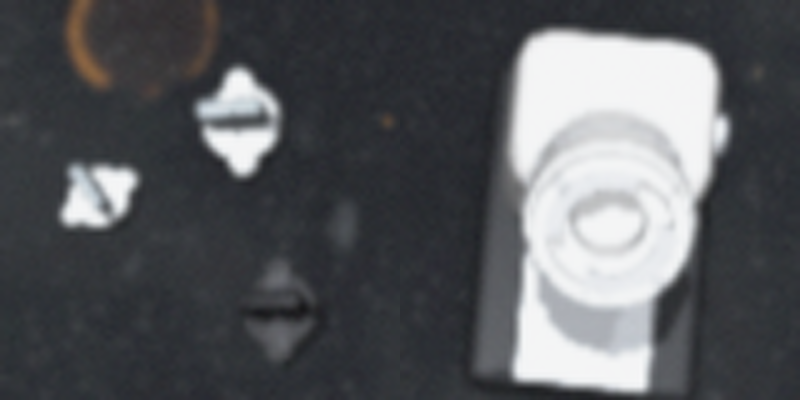

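The crop confirms it: the full-size steel burr is at left-centre (188,213), the small steel one is lower left and the black one is below it. The grinder mouth is at (321,219). I'll bring the wrist camera over the mouth next.

>>> {"name": "arm_command", "arguments": {"xyz": [[20,32,2],[20,32,2],[20,32,2],[20,32,2],[20,32,2],[20,32,2],[20,32,2],[20,32,2],[20,32,2],[20,32,2],[20,32,2],[20,32,2],[20,20,0],[0,0,0]], "spin": [-2,-2,-2,-2,-2,-2,-2,-2,-2,-2,-2,-2,-2,0]}}

```text
time: 1.55
tool_pos: [0.4902, -0.0663, 0.4284]
tool_rot: [-3.141, -0.0, -0.0]
contact_force: [0.6, 0.2, -0.4]
opening: 0.0919
grip_force: 0.0
```

```bash
python3 - <<'E'
from h import *
s=observe(); print(s['time'],s['tool_pos'],s['tool_rot'])
c=save('wrist','w1'); print(np.array(c['world_from_camera']).round(3)); t=save('top','t1')
E
```

```text
1.55 [ 0.49016489 -0.06630798  0.42838806] [-3.14091770e+00 -3.20443283e-04 -8.91476468e-05]
[[-0.     0.963  0.268  0.562]
 [-1.    -0.     0.    -0.067]
 [ 0.    -0.268  0.963  0.408]
 [ 0.     0.     0.     1.   ]]
```

View pics/w1.png

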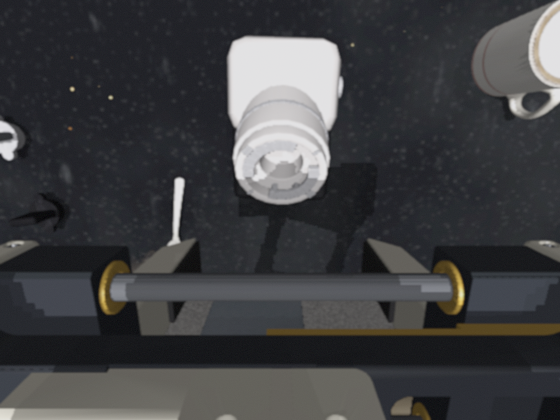

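The wrist view shows the mouth at (281,160), leaning towards the robot, with the spoon at (177,210) and the mug at the upper right. I need a steeper, closer look along the mouth's axis.

```bash
python3 - <<'E'
from h import *
print(observe()['qpos'])
c=load('w1');P=cloud(c)
for f in ('w1','t1'):
    c=load(f);P=cloud(c); g=c['img'].astype(int).min(-1)
    m=(P[...,0]>.45)&(P[...,0]<.68)&(abs(P[...,1]+.065)<.07)&(P[...,2]>.03)&(P[...,2]<.25)
    Q=P[m]; print(f,len(Q),Q.min(0),Q.max(0))
    for z in (.06,.09,.12,.15,.165,.175): 
        k=abs(Q[:,2]-z)<.004; print(z,k.sum(),Q[k].min(0).round(3)[:2],Q[k].max(0).round(3)[:2])
E
```

```text
[-2.94023531e-01  2.65837659e-01  1.56617296e+00 -4.87232425e-04
  1.31074519e+00  1.27792144e+00]
w1 16109 [ 0.48451563 -0.12697727  0.07509858] [ 0.63878915 -0.0158292   0.24993912]Traceback (most recent call last):
  File "<stdin>", line 9, in <module>
    return umr_minimum(a, axis, None, out, keepdims, initial, where)
ValueError: zero-size array to reduction operation minimum which has no identity
```

>>> {"name": "arm_command", "arguments": {"xyz": [[-8,-1,-4],[-8,-1,-4],[-8,-1,-4],[-8,-1,-4],[-8,-1,-4],[-8,-1,-4],[-8,-1,-4],[-7,-1,-4],[-7,-1,-4],[0,0,-4],[0,0,0],[0,0,0]], "spin": [8.5,8.5,8.5,8.5,8.5,8.5,8.5,8.5,8.5,8.5,5,0]}}

```text
time: 2.85
tool_pos: [0.418, -0.0784, 0.3887]
tool_rot: [-3.141, 0.0, 1.567]
contact_force: [0.7, -0.3, 0.6]
opening: 0.0916
grip_force: 0.0
```

```bash
python3 - <<'E'
from h import *
s=observe(); print(s['time'],s['tool_pos'],s['tool_rot'],s['qpos'])
c=save('wrist','w2'); print(np.array(c['world_from_camera']).round(3))
E
```

```text
2.85 [ 0.41803312 -0.07838556  0.38866543] [-3.14112921e+00  1.16969241e-04  1.56715817e+00] [-3.65876720e-01  1.74895607e-01  1.80187983e+00 -2.97764198e-04
  1.16520914e+00 -3.62121001e-01]
[[ 1.     0.004  0.001  0.418]
 [-0.004  0.963  0.27  -0.006]
 [ 0.    -0.27   0.963  0.368]
 [ 0.     0.     0.     1.   ]]
```

View pics/w2.png

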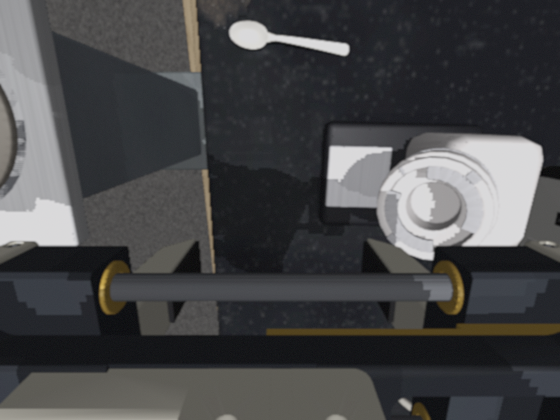

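The mouth is now seen nearly along its axis, at (436,203). I'll enlarge it with stretched contrast to find the gaps.

```bash
python3 - <<'E'
from h import *
im=cv2.imread('pics/w2.png')[135:265,365:515]
g=im.astype(float); g=np.clip((g-90)*255/165,0,255).astype(np.uint8)
z=cv2.resize(g,None,fx=4,fy=4,interpolation=cv2.INTER_CUBIC)
c=load('w2'); d=c['depth'][135:265,365:515]; P=cloud(c)
a=np.array([-np.sin(.5585),0,np.cos(.5585)])
H=(P@a)[135:265,365:515]; print(np.percentile(H,[5,25,50,75,95]))
np.set_printoptions(linewidth=220)
print((H[::6,::6]*1000).round().astype(int))
cv2.imwrite('pics/m2.png',z)
E
```

```text
[-0.2670875  -0.21557833 -0.1547827  -0.14107209 -0.00813444]
[[-252 -256 -259 -265 -266 -271 -273 -277 -279 -270 -259 -250 -243 -237 -227 -223 -216 -216 -219 -225 -238 -250 -264 -361 -364]
 [-254 -257 -261 -264 -267 -271 -274 -280 -260 -250 -240 -229 -221 -212 -207 -205 -205 -205 -206 -209 -214 -217 -218 -222 -225]
 [-249 -253 -256 -260 -265 -271 -274 -268 -252 -243 -233 -224 -216 -206 -204 -199 -201 -202 -205 -206 -207 -212 -214 -217 -221]
 [-249 -252 -256 -260 -262 -270 -275 -260 -247 -170 -154 -154 -156 -154 -155 -164 -182 -199 -201 -205 -208 -210 -213 -215 -218]
 [-249 -252 -257 -260 -263 -272 -277 -154 -153 -142 -142 -142 -142 -143 -144 -155 -156 -157 -181 -202 -204 -206 -211 -213 -215]
 [-248 -252 -256 -259 -264 -273 -154 -142 -142 -142 -140 -143 -141 -142 -142 -141 -143 -150 -155 -167 -204 -209 -211 -213 -217]
 [-250 -253 -256 -261 -268 -141 -139 -141 -154 -154 -155 -142 -141 -142 -141 -141 -140 -142 -140 -156 -168 -209 -212 -213 -216]
 [-249 -253 -256 -261 -142 -141 -145 -154 -154 -153 -155 -141 -142 -142 -141 -141 -141 -141 -141 -141 -153 -180 -211 -215 -217]
 [-250 -252 -2
[... 1078 characters left out ...]
153 -154 -153 -153 -154 -140 -140 -141 -212 -217 -219 -223]
 [-279 -283 -288 -292 -140 -139 -141 -141 -140 -143 -154 -153 -154 -154 -155 -153 -153 -147 -141 -142 -154 -214 -217 -218 -221]
 [ -64  -63  -65  -66 -296 -140 -142 -140 -141 -141 -140 -142 -153 -154 -154   91 -143 -141 -141 -143 -216 -218 -220 -222 -226]
 [ -62  -57  -56  -58  -59  -62  -63 -141 -141 -141 -139 -141   -7   -7   -9   -9  -10  -10  -11  -12  -14  -13  -14  -16  -17]
 [ -61  -53  -52  -50  -53  -53  -55  -56 -141 -140 -141 -142   -8   -4   -2   -3   -4   -5   -5   -7   -8   -9  -10  -11  -12]
 [ -61  -53  -45  -45  -46  -47  -49  -50  -51 -317 -323 -327   -8   -4   -2    0   -1   -1   -1   -2   -3   -4   -6   -5   -7]]
```

View pics/m2.png

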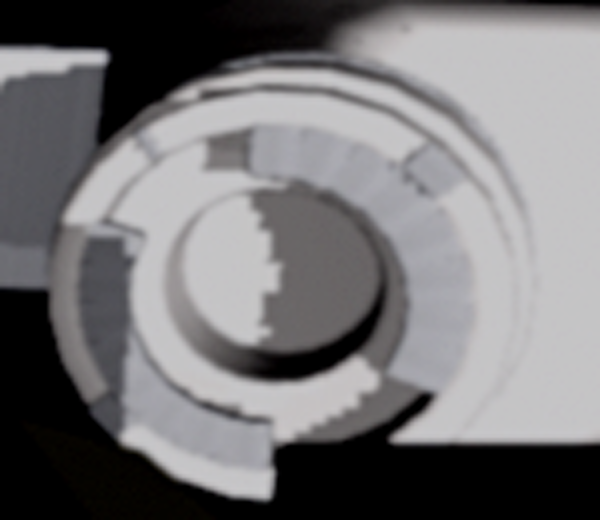

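The depth separates the levels cleanly along the axis: rim −141, seat −154 and hole floor −176 mm. The gaps are at the upper left and lower right of the crop, around (165,175) and (345,400). Next I'll fit the plane, the centre and the gap angle.

```bash
cat > mouth.py <<'E'
from h import *
def fit(f,box,a):
    c=load(f);P=cloud(c); v,u=np.mgrid[:420,:560]
    B=(u>=box[0])&(u<box[1])&(v>=box[2])&(v<box[3])
    for it in range(3):
        H=P@a; h0=np.median(H[B&(abs(H+.141)<.006)]) if it==0 else np.median(H[m])
        m=B&(abs(H-h0)<.003); Q=P[m]; q0=Q.mean(0)
        n=np.linalg.svd(Q-q0,full_matrices=False)[2][2]; a=n*np.sign(n[2])
    H=P@a; h0=np.median(H[m])
    hole=B&(abs(H-(h0-.035))<.003); seat=B&(abs(H-(h0-.013))<.003); rim=B&(abs(H-h0)<.003)
    e1=np.cross([0,1,0],a); e1/=np.linalg.norm(e1); e2=np.cross(a,e1)   # e1 ~ +x-ish uphill neg?, e2 ~ y
    return c,P,a,h0,e1,e2,rim,seat,hole,B
E
python3 - <<'E'
from mouth import *
a=np.array([-np.sin(.5585),0,np.cos(.5585)])
c,P,a,h0,e1,e2,rim,seat,hole,B=fit('w2',(365,515,135,265),a)
print('axis',a,'tilt',np.degrees(np.arccos(a[2])),'az',np.degrees(np.arctan2(a[1],-a[0])),'h0',h0,[x.sum() for x in(rim,seat,hole)], 'e',e1,e2)
R=P[rim]; xy=np.stack([R@e1,R@e2],1)
from scipy.optimize import least_squares
# outer edge: extremal points by angle
ctr=xy.mean(0)
for k in range(4):
    d=xy-ctr; an=np.degrees(np.arctan2(d[:,1],d[:,0])); r=np.hypot(*d.T)
    pts=[]
    for b in range(-180,180,8):
        s=(an>=b)&(an<b+8)
        if s.sum()>8: i=np.where(s)[0]; pts.append(xy[i[np.argmax(r[i])]])
    pts=np.array(pts); 
    s=least_squares(lambda p:np.hypot(*(pts-p[:2]).T)-p[2],[*ctr,.038],loss='soft_l1',f_scale=.001); ctr=s.x[:2]
print('rim circle',s.x)
C=ctr[0]*e1+ctr[1]*e2+(h0-.013)*a; print('seat centre',C,'seat h', np.median((P@a)[seat])-h0)
S=P[seat]; d=np.stack([S@e1,S@e2],1)-ctr; r=np.hypot(*d.T); an=np.degrees(np.arctan2(d[:,1],d[:,0]))
k=(r>.024)&(r<.030); print(np.histogram(an[k],bins=np.arange(-180,181,10)))
k=(r>.0195)&(r<.0215); 
d=np.stack([R@e1,R@e2],1)-ctr; r=np.hypot(*d.T); an=np.degrees(np.arctan2(d[:,1],d[:,0])); k=(r>.023)&(r<.030); print(np.histogram(an[k],bins=np.arange(-180,181,10))[0])
E
```

```text
axis [-0.52979635  0.01632279  0.8479678 ] tilt 32.00868032425313 az 1.7646988664857641 h0 -0.14213974351383935 [np.int64(4945), np.int64(2786), np.int64(1694)] e [ 0.84808079 -0.          0.52986694] [ 0.0086489   0.99986677 -0.01384304]
rim circle [ 0.52919104 -0.0636286   0.03750594]
seat centre [ 0.53043891 -0.06615244  0.14972814] seat h -0.012982232503781832
(array([ 0,  6,  8, 11, 15, 15, 14, 17, 17, 20, 55, 52, 54, 59, 53,  0,  0,
        0,  0,  0,  0,  0,  0,  0,  0,  0,  0,  0, 32, 54, 53, 54, 47, 50,
        8,  0]), array([-180, -170, -160, -150, -140, -130, -120, -110, -100,  -90,  -80,
        -70,  -60,  -50,  -40,  -30,  -20,  -10,    0,   10,   20,   30,
         40,   50,   60,   70,   80,   90,  100,  110,  120,  130,  140,
        150,  160,  170,  180]))
[57 55 57 59 59 62 62 62 66 64  5  0  0  0  0 34 78 84 88 80 87 85 86 83
 81 78 73 75  6  0  0  0  0 25 59 57]
```

Results for the mouth:
- **Seat centre:** (0.530, −0.066, 0.150). The stated height of 150 mm matches.
- **Tilt:** 32.0°, also as stated.
- **Gaps:** centred at +128° and −52° from the uphill direction.

Next I'll take a close look at the burr.

>>> {"name": "arm_command", "arguments": {"xyz": [[13,36,0],[13,36,0],[13,36,0],[13,36,0],[13,36,0],[13,36,0],[13,36,0],[13,36,0],[13,40,0],[0,0,0],[0,0,0]], "spin": [0,0,0,0,0,0,0,0,0,0,0]}}

```text
time: 4.0
tool_pos: [0.5357, 0.2507, 0.3881]
tool_rot: [-3.141, 0.001, 1.567]
contact_force: [-0.6, -0.4, 0.3]
opening: 0.0922
grip_force: 0.0
```

```bash
python3 - <<'E'
from h import *
s=observe(); print(s['time'],s['tool_pos'],s['tool_rot'])
c=save('wrist','w3');P=cloud(c)
m=(abs(P[...,0]-.545)<.05)&(abs(P[...,1]-.285)<.05)&(P[...,2]>.008)&(P[...,2]<.08)
n,l,st,ce=cv2.connectedComponentsWithStats(m.astype(np.uint8)); i=1+np.argmax(st[1:,4]); print(st[i],ce[i])
def rect(k):
    q=P[k][:,:2]; (cx,cy),(w,h),an=cv2.minAreaRect((q*1000).astype(np.float32)); print(len(q),cx,cy,w,h,an, P[k][:,2].mean())
h=P[...,2]; print(np.histogram(h[l==i],bins=np.arange(0,.07,.004)))
rect((l==i)&(h>.051)); rect((l==i)&(h>.0165)&(h<.0225))
k=(l==i)&(h>.0165)&(h<.0225); q=P[k][:,:2]; ctr=q.mean(0)
for _ in range(5):
  d=q-ctr; r=np.hypot(*d.T); e=r>.0225; an=np.arctan2(d[e,1],d[e,0]); 
print(ctr, np.degrees(np.angle(np.exp(2j*an).mean())/2), r.max())
x0,y0,w,hh=st[i][:4]; cv2.imwrite('pics/b3.png',cv2.resize(cv2.imread('pics/w3.png')[max(0,y0-10):y0+hh+10,max(0,x0-10):x0+w+10],None,fx=5,fy=5))
E
```

```text
4.0 [0.53574381 0.25067365 0.38813075] [-3.14066009e+00  7.68961057e-04  1.56728417e+00]
[ 267  141   48   37 1112] [290.50899281 158.03956835]
(array([  0,   0,   0,   4, 521, 265,   1,   2,   2,   3,   2,   2,   2,
       241,  67,   0,   0]), array([0.   , 0.004, 0.008, 0.012, 0.016, 0.02 , 0.024, 0.028, 0.032,
       0.036, 0.04 , 0.044, 0.048, 0.052, 0.056, 0.06 , 0.064, 0.068]))
310 546.2091674804688 284.88055419921875 9.965359687805176 33.63410186767578 9.569642066955566 0.0550649128404596
784 546.1423950195312 284.60552978515625 38.8941650390625 46.254638671875 61.75331115722656 0.019671375969761703
[0.54589738 0.28563993] 9.369013401131085 0.027548118354026124
```

View pics/b3.png

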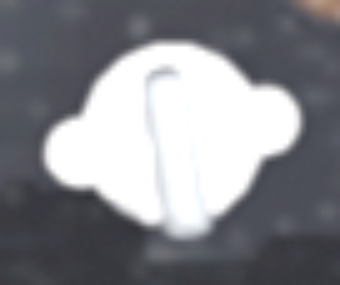

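The crop shows the burr upright with its ears left and right and the bar between them. It's at (0.546, 0.285) with its ear heading at 9.5°, the top at 55.5 mm and the bar measuring 10 × 33.6 mm, all as described. Descending with the jaws partly open.

>>> {"name": "arm_command", "arguments": {"xyz": [[5,17,-20],[5,17,-40],[0,0,-40],[0,0,-30],[0,0,-21],[0,0,-14],[0,0,-6],[0,0,0]], "spin": [5,4.7,0,0,0,0,0,0], "jaw": -0.3}}

```text
time: 4.85
tool_pos: [0.5459, 0.2838, 0.2178]
tool_rot: [-3.141, 0.0, 1.736]
contact_force: [0.6, -0.8, 0.7]
opening: 0.0338
grip_force: 0.0
```

>>> {"name": "arm_command", "arguments": {"xyz": [[0,0,0],[0,0,0],[0,0,0],[0,0,0]], "spin": [0,0,0,0], "jaw": -0.95, "squeeze": 6}}

```text
time: 5.25
tool_pos: [0.546, 0.2846, 0.2185]
tool_rot: [3.14, -0.0, 1.737]
contact_force: [-0.2, -0.6, 2.2]
opening: 0.0097
grip_force: 6.0
```

The burr is gripped (9.7 mm opening, 6 N). The tool can only point down, so the burr has to be tilted within the grip. I can do that by pressing its lower part against the top edge of the grinder's fixed column, so I'll measure the column while lifting.

>>> {"name": "arm_command", "arguments": {"xyz": [[0,0,15],[0,0,30],[0,-20,35],[0,-30,30],[0,-35,25],[0,-35,0],[0,-30,0],[0,0,0]], "spin": [0,0,0,0,0,0,0,0]}}

```text
time: 6.05
tool_pos: [0.5457, 0.1314, 0.3531]
tool_rot: [-3.142, 0.001, 1.734]
contact_force: [-0.6, 0.5, -1.8]
opening: 0.01
grip_force: 6.0
```

```bash
python3 - <<'E'
from h import *
s=observe(); print(s['time'],s['tool_pos'],s['tool_rot'],s['opening'],s['grip_force'])
np.set_printoptions(linewidth=200)
for f in ('w1','w2','t0'):
    c=load(f);P=cloud(c); b=P[(P[...,2]<.25)&(P[...,2]>.02)]
    print(f)
    for x in np.arange(.56,.66,.01):
        r=[]
        for y in np.arange(-.12,0.001,.01):
            k=(abs(b[:,0]-x)<.005)&(abs(b[:,1]-y)<.005); r.append(int(1000*b[k,2].max()) if k.sum()>0 else 0)
        print(round(x,2),r)
    k=(b[:,2]>.08)&(b[:,0]>.58)&(b[:,0]<.66)&(abs(b[:,1]+.066)<.07); print(b[k].max(0),b[k].min(0))
E
```

```text
6.05 [0.54570448 0.13138173 0.35308528] [-3.14152130e+00  1.17268661e-03  1.73361624e+00] 0.00995370028562846 5.999159440398216
w1
0.56 [109, 135, 161, 171, 178, 180, 180, 178, 170, 158, 116, 20, 0]
0.57 [113, 121, 146, 160, 169, 171, 171, 167, 159, 141, 119, 0, 0]
0.58 [115, 121, 132, 147, 152, 155, 155, 149, 144, 124, 118, 0, 0]
0.59 [114, 122, 123, 129, 138, 139, 138, 134, 127, 123, 119, 0, 0]
0.6 [116, 121, 124, 124, 123, 124, 123, 123, 123, 122, 118, 0, 0]
0.61 [117, 121, 124, 123, 123, 123, 124, 123, 124, 123, 118, 0, 0]
0.62 [116, 122, 123, 123, 124, 123, 123, 123, 124, 123, 118, 0, 0]
0.63 [111, 119, 120, 120, 120, 120, 121, 121, 120, 120, 116, 0, 0]
0.64 [0, 105, 108, 109, 110, 109, 112, 112, 112, 111, 0, 0, 0]
0.65 [0, 0, 0, 0, 0, 0, 0, 0, 0, 0, 0, 0, 0]
[ 0.63878915 -0.01598238  0.14959158] [ 0.58000443 -0.12697727  0.08003439]
w2
0.56 [0, 0, 0, 167, 178, 180, 180, 177, 167, 153, 116, 22, 0]
0.57 [0, 0, 0, 0, 0, 169, 170, 161, 153, 140, 118, 22, 0]
0.58 [0, 0, 0, 0, 0, 0, 149, 148, 141, 124, 120, 23, 0]
0.59 [0, 120, 122, 0, 0, 0, 121, 123, 124, 123, 119, 22, 0]
0.6 [0, 12
[... 437 characters left out ...]
1, 146, 168, 172, 176, 172, 171, 166, 147, 121, 25, 0]
0.57 [106, 123, 130, 153, 160, 166, 159, 159, 152, 134, 124, 105, 0]
0.58 [108, 121, 124, 139, 149, 151, 149, 150, 136, 125, 120, 97, 0]
0.59 [109, 122, 126, 126, 129, 134, 132, 130, 126, 127, 120, 104, 0]
0.6 [112, 120, 126, 123, 126, 126, 127, 126, 124, 125, 119, 106, 0]
0.61 [110, 121, 124, 125, 125, 124, 127, 127, 124, 125, 119, 94, 0]
0.62 [103, 122, 121, 124, 123, 125, 122, 125, 125, 123, 119, 24, 0]
0.63 [0, 116, 119, 120, 118, 119, 120, 120, 117, 119, 119, 24, 0]
0.64 [0, 0, 0, 0, 0, 0, 0, 103, 0, 0, 22, 22, 0]
0.65 [0, 0, 0, 0, 0, 0, 0, 0, 0, 0, 0, 0, 0]
[ 0.63529702 -0.01394428  0.14315589] [ 0.58005402 -0.12479316  0.08088188]
```

>>> {"name": "arm_command", "arguments": {"xyz": [[12,-17,0],[12,-17,0],[12,-17,-6],[12,-17,-7],[12,-17,-7],[5,-12,-6],[0,0,0]], "spin": [-3,-3,-3,-0.4,0,0,0]}}

```text
time: 6.75
tool_pos: [0.6112, 0.0357, 0.3249]
tool_rot: [-3.139, 0.0, 1.571]
contact_force: [0.1, 0.8, -2.3]
opening: 0.0098
grip_force: 6.0
```

```bash
python3 - <<'E'
from h import *
s=observe(); print(s['time'],s['tool_pos'],s['tool_rot'][2]*57.3)
c=load('t0');P=cloud(c); b=P[(P[...,2]<.35)&(P[...,2]>.1)&(P[...,0]>.64)&(P[...,0]<.82)&(abs(P[...,1]+.1)<.1)]
for y in np.arange(-.15,0,.02):
    q=b[abs(b[:,1]-y)<.01]; print(round(y,2),len(q),q[:,0].min().round(3) if len(q) else 0,q[:,2].max().round(3) if len(q) else 0)
E
```

```text
6.75 [0.61115681 0.0356656  0.32494345] 90.03872571615014
-0.15 443 0.708 0.2
-0.13 440 0.709 0.2
-0.11 465 0.684 0.199
-0.09 469 0.684 0.2
-0.07 436 0.71 0.201
-0.05 352 0.712 0.195
-0.03 0 0 0
-0.01 0 0 0
```

>>> {"name": "arm_command", "arguments": {"xyz": [[0,-15,1],[0,-15,0],[0,-5,0],[0,-3,0],[0,-3,0],[0,-3,0],[0,-3,0],[0,-3,0],[0,-3,0],[0,-3,0],[0,0,0]], "spin": [0,0,0,0,0,0,0,0,0,0,0]}}

```text
time: 7.85
tool_pos: [0.6108, -0.0188, 0.3282]
tool_rot: [3.141, 0.001, 1.573]
contact_force: [-1.4, 1.2, 5.8]
opening: 0.0099
grip_force: 6.0
```

```bash
cat > burr.py <<'E'
from h import *
def axis(f,lo,hi):
    pass
E
python3 - <<'E'
from h import *
s=observe(); print(s['time'],s['tool_pos'],s['contact_force'],s['torque'])
c=save('wrist','w4'); im=cv2.imread('pics/w4.png')[170:320,180:380]; cv2.imwrite('pics/w4c.png',cv2.resize(im,None,fx=3.5,fy=3.5))
E
```

```text
7.85 [ 0.61080584 -0.01883298  0.32821959] [-1.44368535  1.19511175  5.80660639] [ 0.15158864  0.15772975 -0.00909341]
```

View pics/w4c.png

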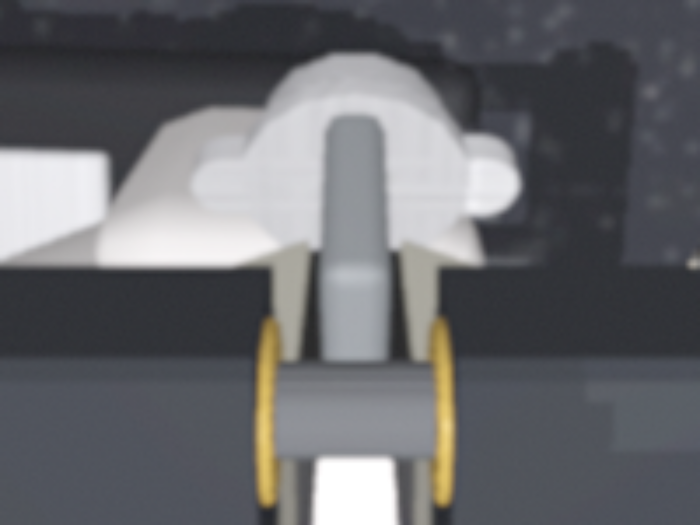

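The burr is tilting in the grip: the disc and the bar end now face the camera, with the ears level at crop (200,185) and (510,185). I'll measure its axis from the plane of the disc's top.

```bash
cat > burr.py <<'E'
from h import *
def axis(f):
    """burr axis, bar-centre from wrist picture: plane of the disc's top, in tool coordinates too"""
    c=load(f);P=cloud(c); M=np.array(c['world_from_camera'])
    s=observe(); from scipy.spatial.transform import Rotation as Ro
    T=Ro.from_euler('xyz',s['tool_rot']).as_matrix(); L=(P-s['tool_pos'])@T   # tool frame
    box=(abs(L[...,1])<.024)&(abs(L[...,1])>.0065)&(L[...,0]>.002)&(L[...,0]<.045)&(L[...,2]>.182)&(L[...,2]<.235)
    Q=L[box]; best=None; rng=np.random.default_rng(0)
    for _ in range(400):
        p=Q[rng.choice(len(Q),3,False)]; n=np.cross(p[1]-p[0],p[2]-p[0]); n/=np.linalg.norm(n)+1e-12
        k=abs((Q-p[0])@n)<.001
        if best is None or k.sum()>best.sum(): best=k
    q=Q[best]; n=np.linalg.svd(q-q.mean(0),full_matrices=False)[2][2]; n*=-np.sign(n[2])
    print('n',len(Q),best.sum(),'axis in tool',n.round(3),'lean about grip axis',np.degrees(np.arctan2(-n[0],-n[2])).round(1),'side',np.degrees(np.arcsin(n[1])).round(1),'world',(T@n).round(3))
    E=q.mean(0); d=(q@n).mean()
    # axis point on disc top: bar in grip plane -> y=0; distance from plane of a point on grip line
    for z in (.159,.165,.170): print('grip-line point z',z,'is',((np.array([0,0,z])@n)-d).round(4),'above disc top')
    return n,d
E
python3 - <<'E'
from burr import *
axis('w4')
E
```

```text
n 2059 1604 axis in tool [-0.402  0.003 -0.916] lean about grip axis 23.7 side 0.2 world [ 0.003 -0.402  0.916]
grip-line point z 0.159 is 0.037 above disc top
grip-line point z 0.165 is 0.0315 above disc top
grip-line point z 0.17 is 0.027 above disc top
```

>>> {"name": "arm_command", "arguments": {"xyz": [[0,-3,0],[0,-3,0],[0,0,0]], "spin": [0,0,0]}}

```text
time: 8.2
tool_pos: [0.6108, -0.025, 0.3276]
tool_rot: [3.141, 0.0, 1.573]
contact_force: [-0.1, 1.1, 2.1]
opening: 0.0101
grip_force: 6.0
```

>>> {"name": "arm_command", "arguments": {"xyz": [[0,5,10],[0,5,20],[0,0,25],[0,0,0]], "spin": [0,0,0,0]}}

```text
time: 8.6
tool_pos: [0.6113, -0.0143, 0.3864]
tool_rot: [3.135, 0.001, 1.573]
contact_force: [0.6, 0.4, -1.1]
opening: 0.0099
grip_force: 6.0
```

```bash
python3 - <<'E'
from burr import *
save('wrist','w5'); axis('w5'); s=observe(); print(s['time'],s['tool_pos'],s['tool_rot'],s['opening'],s['contact_force'])
E
```

```text
n 1866 1387 axis in tool [-0.526 -0.004 -0.85 ] lean about grip axis 31.7 side -0.2 world [-0.005 -0.525  0.851]
grip-line point z 0.159 is 0.0345 above disc top
grip-line point z 0.165 is 0.0294 above disc top
grip-line point z 0.17 is 0.0252 above disc top
8.65 [ 0.61093491 -0.01437049  0.38426588] [3.13830996e+00 8.72178335e-04 1.57326777e+00] 0.009706650897079927 [-0.87506002 -0.5047173  -0.50768088]
```

The burr now leans 31.7° in the grip and holds there. Next I'll locate its axis from the ears, and work out the yaw and approach that put it into the gaps.

```bash
cat > plan.py <<'E'
from burr import *
from scipy.spatial.transform import Rotation as Ro
C=np.array([.5304,-.0662,.1497]); a=np.array([-.5298,.0163,.848]); a/=np.linalg.norm(a)
e1=np.cross([0,1,0],a); e1/=np.linalg.norm(e1); e2=np.cross(a,e1)
def tool(yaw): return Ro.from_euler('xyz',[np.pi,0,np.radians(yaw)]).as_matrix()
def ears(f):
    n,d=axis(f); c=load(f);P=cloud(c); s=observe(); T=Ro.from_euler('xyz',s['tool_rot']).as_matrix(); L=(P-s['tool_pos'])@T
    k=(abs(L@n-d)<.0015)&(abs(L[...,1])>.0215)&(abs(L[...,1])<.03)&(abs(L[...,0]-.015)<.03)
    q=L[k]; E=np.zeros(3)
    for sg in (1,-1):
        r=q[q[:,1]*sg>0]; print('ear',len(r),r.min(0).round(4),r.max(0).round(4)); E+=(r.min(0)+r.max(0))/4
    print('disc-top centre in tool',E.round(4)); return n,E
E
python3 - <<'E'
from plan import *
n,E=ears('w5'); np.savez('burr.npz',n=n,E=E)
O=E-.020*n; print('O tool',O)
for yaw in (20,25,27,30,35,40,90):
    T=tool(yaw); b=T@n; x=T@np.array([0,1,0]); x=x-b*(x@b)
    t=np.degrees(np.arctan2(x@e2,x@e1))%180
    print(yaw,'axis err',np.degrees(np.arccos(b@a)).round(1),'err dir e1,e2',(b@e1).round(3),(b@e2).round(3),'t',t.round(1))
    for h in (20,13,7): # ear plane height above seat, mm ; ear-bottom centre on mouth axis
        print('   h',h,'TCP',(C+a*h/1000-T@(E-.006*n)).round(4), 'underside rel mouth', [((T@(E-.02*n)-T@(E-.006*n)+a*h/1000)@v*1000).round(1) for v in (e1,e2,a)])
E
```

```text
n 1866 1387 axis in tool [-0.526 -0.004 -0.85 ] lean about grip axis 31.7 side -0.2 world [-0.005 -0.525  0.851]
grip-line point z 0.159 is 0.0345 above disc top
grip-line point z 0.165 is 0.0294 above disc top
grip-line point z 0.17 is 0.0252 above disc top
ear 147 [0.0132 0.0216 0.1844] [0.0248 0.028  0.1919]
ear 127 [ 0.0129 -0.0277  0.1841] [ 0.0245 -0.0216  0.1922]
disc-top centre in tool [1.880e-02 1.000e-04 1.881e-01]
O tool [2.93561446e-02 1.26844040e-04 2.05142779e-01]
20 axis err 11.2 err dir e1,e2 0.03 -0.193 t 107.2
   h 20 TCP [ 0.4991 -0.0733  0.3599] underside rel mouth [np.float64(-0.4), np.float64(2.7), np.float64(6.3)]
   h 13 TCP [ 0.5028 -0.0734  0.354 ] underside rel mouth [np.float64(-0.4), np.float64(2.7), np.float64(-0.7)]
   h 7 TCP [ 0.506  -0.0735  0.3489] underside rel mouth [np.float64(-0.4), np.float64(2.7), np.float64(-6.7)]
25 axis err 13.8 err dir e1,e2 0.045 -0.235 t 111.6
   h 20 TCP [ 0.4998 -0.0751  0.3599] underside rel mouth [np.float64(-0.6), np.float64(3.3), np.float64(6.4)]
   h 13 TCP [ 0.5035 -0.0752  0.354 ] underside rel mouth [np.float64
[... 1381 characters left out ...]
029 -0.08    0.3599] underside rel mouth [np.float64(-1.5), np.float64(4.9), np.float64(7.0)]
   h 13 TCP [ 0.5066 -0.0801  0.354 ] underside rel mouth [np.float64(-1.5), np.float64(4.9), np.float64(-0.0)]
   h 7 TCP [ 0.5098 -0.0802  0.3489] underside rel mouth [np.float64(-1.5), np.float64(4.9), np.float64(-6.0)]
90 axis err 44.4 err dir e1,e2 0.448 -0.538 t 0.5
   h 20 TCP [ 0.5197 -0.0879  0.3599] underside rel mouth [np.float64(-6.3), np.float64(7.5), np.float64(10.0)]
   h 13 TCP [ 0.5234 -0.088   0.354 ] underside rel mouth [np.float64(-6.3), np.float64(7.5), np.float64(3.0)]
   h 7 TCP [ 0.5266 -0.0881  0.3489] underside rel mouth [np.float64(-6.3), np.float64(7.5), np.float64(-3.0)]
```

>>> {"name": "arm_command", "arguments": {"xyz": [[0,5,25],[-10,-2,15],[-20,-10,0],[-20,-12,0],[-20,-12,0],[-20,-12,0],[-20,-12,0],[-15,-8,-10],[0,0,-15],[0,0,0]], "spin": [-7,-7,-7,-7,-7,-7,-7,-8,0,0]}}

```text
time: 9.65
tool_pos: [0.4847, -0.0776, 0.3952]
tool_rot: [-3.137, 0.004, 0.578]
contact_force: [-0.2, -0.2, -1.1]
opening: 0.0097
grip_force: 6.0
```

```bash
python3 - <<'E'
from plan import *
s=observe(); y=np.degrees(s['tool_rot'][2]); print(s['time'],s['tool_pos'],y)
save('wrist','w6'); n,E=ears('w6')
T=tool(y)
for h in (30,20,13,8): print(h,((C+a*h/1000-T@(E-.006*n)-s['tool_pos'])*1000).round(1))
E
```

```text
9.65 [ 0.48472681 -0.0776347   0.39521492] 33.09005753444159
n 2137 1588 axis in tool [-0.52  -0.    -0.854] lean about grip axis 31.4 side -0.0 world [-0.433 -0.285  0.855]
grip-line point z 0.159 is 0.0369 above disc top
grip-line point z 0.165 is 0.0318 above disc top
grip-line point z 0.17 is 0.0275 above disc top
ear 122 [0.0123 0.0215 0.1873] [0.0239 0.027  0.195 ]
ear 157 [ 0.0119 -0.0286  0.1878] [ 0.024  -0.0215  0.196 ]
disc-top centre in tool [ 0.018  -0.0004  0.1915]
30 [ 12.3   0.  -23.4]
20 [ 17.6  -0.1 -31.9]
13 [ 21.3  -0.2 -37.8]
8 [ 23.9  -0.3 -42.1]
```

>>> {"name": "arm_command", "arguments": {"xyz": [[8,0,-15],[9,-2,-17],[0,0,0],[0,0,0]], "spin": [0,0,0,0]}}

```text
time: 10.1
tool_pos: [0.5029, -0.0794, 0.3658]
tool_rot: [-3.141, 0.001, 0.579]
contact_force: [-0.8, -0.3, -1.2]
opening: 0.0098
grip_force: 6.0
```

```bash
python3 - <<'E'
from plan import *
s=observe(); y=np.degrees(s['tool_rot'][2]); print(s['time'],s['tool_pos'],y,s['contact_force'])
save('wrist','w7'); n,E=ears('w7')
T=tool(y)
for h in (20,13,8): print(h,((C+a*h/1000-T@(E-.006*n)-s['tool_pos'])*1000).round(1))
im=cv2.imread('pics/w7.png')[150:300,180:380]; cv2.imwrite('pics/w7c.png',cv2.resize(im,None,fx=3.5,fy=3.5))
E
```

```text
10.1 [ 0.50292204 -0.07937403  0.36583812] 33.16755374353046 [-0.7920344  -0.29461798 -1.2489281 ]
n 3169 1571 axis in tool [-0.526 -0.001 -0.851] lean about grip axis 31.7 side -0.1 world [-0.441 -0.287  0.85 ]
grip-line point z 0.159 is 0.0367 above disc top
grip-line point z 0.165 is 0.0316 above disc top
grip-line point z 0.17 is 0.0274 above disc top
ear 130 [0.0131 0.0216 0.1867] [0.0242 0.0274 0.194 ]
ear 148 [ 0.0129 -0.0282  0.1869] [ 0.0247 -0.0216  0.1944]
disc-top centre in tool [ 0.0187 -0.0002  0.1905]
20 [-1.3  1.4 -3.6]
13 [ 2.4  1.2 -9.5]
8 [  5.    1.2 -13.7]
```

View pics/w7c.png

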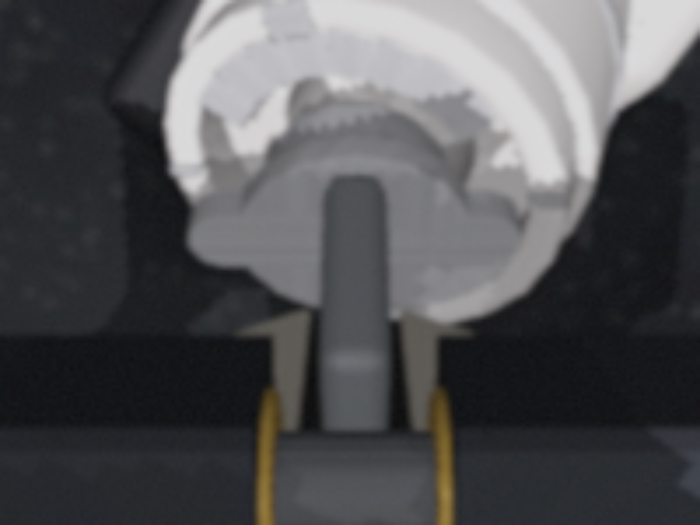

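The burr hangs over the mouth with its disc at crop (350,230) and its ears at (215,235) and (500,235), all inside the rim. I'll lower it slowly along the axis with a lighter grip.

>>> {"name": "arm_command", "arguments": {"xyz": [[1,0,-3],[1,0,-3],[1,0,-3],[1.5,0,-2.5],[1.5,0,-2.5],[0,0,0]], "spin": [0,0,0,0,0,0], "squeeze": 5}}

```text
time: 10.75
tool_pos: [0.5087, -0.0794, 0.3516]
tool_rot: [-3.141, 0.001, 0.578]
contact_force: [-2.4, 0.2, 2.9]
opening: 0.01
grip_force: 5.0
```

```bash
cat > chk.py <<'E'
import sys
from plan import *
s=observe(); y=np.degrees(s['tool_rot'][2]); print(s['time'],s['tool_pos'],y,s['contact_force'],s['opening'])
f=sys.argv[1]; save('wrist',f); n,E=ears(f)
T=tool(y); b=T@n; D=s['tool_pos']+T@(E-.006*n)-C; x=T@np.array([0,1,0])
print('ear-bottom centre in mouth e1,e2,a mm',[(D@v*1000).round(1) for v in(e1,e2,a)],'axis err e1,e2 deg',np.degrees(np.arcsin([b@e1,b@e2])).round(1),'t',(np.degrees(np.arctan2(x@e2,x@e1))%180).round(1))
E
python3 chk.py w8
```

```text
10.75 [ 0.50868398 -0.07941674  0.35163819] 33.135740702097586 [-2.43475631  0.16717416  2.87544195] 0.010032340723732724
n 2812 1516 axis in tool [-0.529 -0.009 -0.849] lean about grip axis 31.9 side -0.5 world [-0.448 -0.281  0.849]
grip-line point z 0.159 is 0.0362 above disc top
grip-line point z 0.165 is 0.0311 above disc top
grip-line point z 0.17 is 0.0268 above disc top
ear 209 [0.0076 0.0215 0.173 ] [0.0439 0.0297 0.1981]
ear 141 [ 0.0127 -0.0278  0.1863] [ 0.0248 -0.0216  0.1951]
disc-top centre in tool [0.0223 0.0005 0.1881]
ear-bottom centre in mouth e1,e2,a mm [np.float64(4.5), np.float64(0.1), np.float64(7.5)] axis err e1,e2 deg [  4.  -17.3] t 119.1
```

It's in to about 8 mm above flush with only about 4 N of contact, and both ears are below the lip tops. I'll open the jaws slightly and use the straddling fingers to bring the bar upright onto the mouth's axis.

>>> {"name": "arm_command", "arguments": {"xyz": [[0,0,0],[0,2,0],[0.5,3,0],[0.5,3,0],[1,3,0],[1,3,0],[0,0,0]], "spin": [0,0,0,0,0,0,0], "jaw": -0.65}}

```text
time: 11.5
tool_pos: [0.5119, -0.0652, 0.3518]
tool_rot: [3.141, -0.0, 0.579]
contact_force: [0.3, -0.6, 0.6]
opening: 0.0159
grip_force: 0.0
```

```bash
python3 chk.py w9; python3 -c "
import cv2
cv2.imwrite('pics/w9c.png',cv2.resize(cv2.imread('pics/w9.png')[150:300,180:380],None,fx=3.5,fy=3.5))"
```

```text
11.5 [ 0.51193438 -0.06517642  0.35181529] 33.16032926684589 [ 0.29055791 -0.58326011  0.56666414] 0.015861064664347745
n 2278 937 axis in tool [-0.51  -0.146 -0.848] lean about grip axis 31.0 side -8.4 world [-0.507 -0.156  0.848]
grip-line point z 0.159 is 0.0382 above disc top
grip-line point z 0.165 is 0.0331 above disc top
grip-line point z 0.17 is 0.0289 above disc top
ear 280 [-0.0007  0.0215  0.1744] [0.0413 0.0299 0.1993]
ear 317 [-0.0039 -0.0285  0.1889] [ 0.0336 -0.0215  0.2091]
disc-top centre in tool [0.0176 0.0003 0.1929]
ear-bottom centre in mouth e1,e2,a mm [np.float64(1.7), np.float64(11.2), np.float64(4.0)] axis err e1,e2 deg [ 1.1 -9.9] t 119.1
```

View pics/w9c.png

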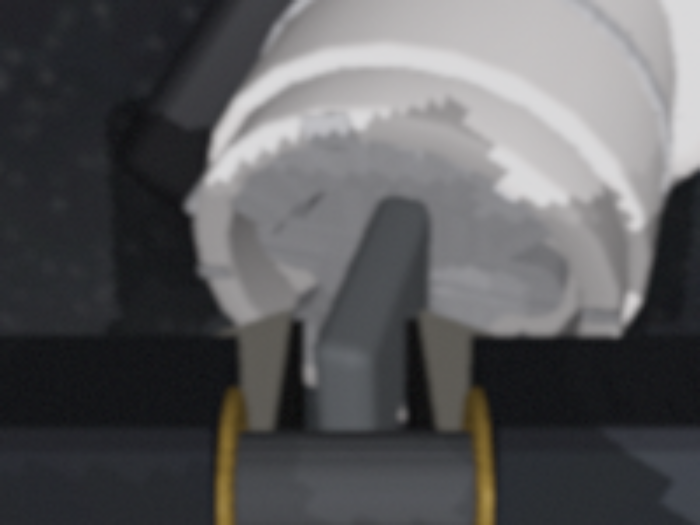

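The burr is inside the mouth and the bar has come partway upright. A disc-plane fit in the mouth's own frame will show whether it's flush.

```bash
cat > seat.py <<'E'
import sys
from plan import *
f=sys.argv[1]; c=save(sys.argv[2] if len(sys.argv)>2 else 'wrist',f); P=cloud(c); s=observe()
D=P-C; u,v,h=D@e1,D@e2,D@a; r=np.hypot(u,v)
k=(r<.0205)&(h>-.002)&(h<.018); Q=np.stack([u,v,h],-1)[k]
rng=np.random.default_rng(0); best=None
for _ in range(500):
    p=Q[rng.choice(len(Q),3,False)]; n=np.cross(p[1]-p[0],p[2]-p[0]); n/=np.linalg.norm(n)+1e-12
    if abs(n[2])<.8: continue
    i=abs((Q-p[0])@n)<.0008
    if best is None or i.sum()>best.sum(): best=i
q=Q[best]; m=q.mean(0); n=np.linalg.svd(q-m,full_matrices=False)[2][2]; n*=np.sign(n[2])
print(s['time'],s['tool_pos'],np.degrees(s['tool_rot'][2]).round(1),s['contact_force'].round(1))
print('disc plane',len(Q),best.sum(),'tilt e1,e2 deg',np.degrees(np.arcsin(n[:2])).round(1),'h at axis mm',1000*(m[2]+(m[:2]@n[:2])/n[2]).round(4))
b=(h>.022)&(h<.046)&(np.hypot(u,v)<.03)
L=np.stack([u,v,h],-1)[b]; g=c['img'][b].astype(int); 
t=(L[:,2]>.038)
if t.sum()>5:
    rect=cv2.minAreaRect((L[t][:,:2]*1000).astype(np.float32)); print('bar top',t.sum(),rect)
# ear directions at disc level outside r 22
e=(r>.0235)&(r<.028)&(h>.002)&(h<.0078); an=np.degrees(np.arctan2(v[e],u[e])); H=np.histogram(an,bins=np.arange(-180,181,10)); print([(int(x),int(y)) for x,y in zip(H[1],H[0]) if y>3])
E
python3 seat.py w10
```

```text
11.6 [ 0.51183568 -0.06546976  0.3517669 ] 33.1 [ 0.4 -0.   0.4]
disc plane 1471 1068 tilt e1,e2 deg [-0.1  0.1] h at axis mm 6.0
bar top 800 ((5.7650299072265625, 2.9492664337158203), (22.747371673583984, 39.925498962402344), 38.08097839355469)
[(-80, 9), (-70, 31), (-60, 53), (-50, 21), (110, 5), (120, 31), (130, 18), (160, 34)]
```

It's flush: disc tilt 0.1°, top 6.0 mm above the seat (expected 6), ears at about −57° and 123°, in the gaps. Now I'll start the clockwise turn with the fingers straddling the bar, then grip it where the bar's faces become vertical.

>>> {"name": "arm_command", "arguments": {"xyz": [[1,0,-1],[0,0,0],[0,0,0],[0,0,0],[0,0,0],[0,0,0],[0,0,0],[0,0,0],[0,0,0],[0,0,0]], "spin": [0,-4,-4,-4,-4,-4,-4,-4,-5,0]}}

```text
time: 12.6
tool_pos: [0.5127, -0.0656, 0.3506]
tool_rot: [3.142, 0.0, 0.001]
contact_force: [-0.1, -0.5, -0.3]
opening: 0.0161
grip_force: 0.2
```

```bash
python3 seat.py w11
```

```text
12.65 [ 0.51275573 -0.0656292   0.3506423 ] 0.2 [ 0.7 -0.  -0.6]
disc plane 1610 1096 tilt e1,e2 deg [-0.2 -0.2] h at axis mm 5.8999999999999995
bar top 744 ((8.724910736083984, -0.3088703155517578), (23.57715606689453, 32.50326156616211), 1.0621049404144287)
[(-130, 5), (-90, 22), (-80, 42), (-70, 56), (110, 10)]
```

>>> {"name": "arm_command", "arguments": {"xyz": [[0,0,0],[0,0,0],[0,0,0],[0,0,0]], "spin": [0,0,0,0], "jaw": -0.95, "squeeze": 20}}

```text
time: 13.05
tool_pos: [0.5127, -0.0657, 0.3507]
tool_rot: [3.141, 0.0, 0.003]
contact_force: [-0.5, -0.7, 0.4]
opening: 0.0101
grip_force: 20.0
```

>>> {"name": "arm_command", "arguments": {"xyz": [[0,0,0],[0,0,0],[0,0,0],[0,0,0],[0,0,0],[0,0,0]], "spin": [-3,-4,-4,-4,-3,0], "squeeze": 45}}

```text
time: 13.65
tool_pos: [0.5126, -0.0646, 0.3519]
tool_rot: [-3.14, -0.0, -0.312]
contact_force: [-4.5, 4.2, 9.4]
opening: 0.0099
grip_force: 47.0
```

```bash
python3 seat.py w12; python3 -c "
from cell import *
print(observe()['torque'],observe()['opening'])"
```

```text
13.7 [ 0.51257991 -0.06461947  0.35191843] -17.8 [-3.5  4.2  9.5]
disc plane 1774 1288 tilt e1,e2 deg [0.5 3.1] h at axis mm 6.8999999999999995
bar top 660 ((10.2733154296875, -0.2702035903930664), (23.782268524169922, 19.695606231689453), 70.0149917602539)
[(-160, 15), (-150, 18), (-100, 6), (-90, 4)]
[1.12735995 0.50313129 0.66908132] 0.009734694740458811
```

The firm grip tilts the burr about 3° against the lips, so I'll ease off to a close straddle and keep turning.

>>> {"name": "arm_command", "arguments": {"xyz": [[0,0,0],[0,0,0],[0,0,0],[0,0,0],[0,0,0],[0,0,0],[0,0,0],[0,0,0],[0,0,0]], "spin": [0,0,-4,-4,-4,-4,-4,-4,0], "jaw": -0.69}}

```text
time: 14.6
tool_pos: [0.5126, -0.0653, 0.3508]
tool_rot: [-3.141, 0.001, -0.731]
contact_force: [-1.6, 2.4, 3.9]
opening: 0.0144
grip_force: 14.7
```

```bash
python3 seat.py w13; python3 -c "
from cell import *
print(observe()['torque'],observe()['opening'])"
```

```text
14.65 [ 0.51266194 -0.06529864  0.35082448] -41.8 [-2.8  0.9  3.7]
disc plane 1776 1182 tilt e1,e2 deg [0.2 0.7] h at axis mm 6.1000000000000005
bar top 763 ((6.664557456970215, -4.1306915283203125), (38.826499938964844, 19.284465789794922), 44.18558883666992)
[(-160, 11), (-150, 10)]
[0.60212857 0.28632611 0.2895633 ] 0.014292306191587957
```

>>> {"name": "arm_command", "arguments": {"xyz": [[0,0,0],[0,0,0],[0,0,0],[0,0,0],[0,0,0]], "spin": [-4,-4,-4,-4,0]}}

```text
time: 15.15
tool_pos: [0.5126, -0.065, 0.3514]
tool_rot: [-3.141, 0.001, -1.009]
contact_force: [-4.2, 4.4, 8.2]
opening: 0.0146
grip_force: 34.9
```

```bash
python3 seat.py w14; python3 -c "
from cell import *
print(observe()['torque'],observe()['opening'],observe()['grip_force'])
from h import *
cv2.imwrite('pics/w14c.png',cv2.resize(cv2.imread('pics/w14.png')[150:300,180:380],None,fx=3.5,fy=3.5))"
```

```text
15.2 [ 0.51258937 -0.06498603  0.35135549] -57.7 [-4.7  3.5  8.7]
disc plane 1655 1074 tilt e1,e2 deg [-0.3  2.4] h at axis mm 6.3
bar top 824 ((7.2511067390441895, -4.0349273681640625), (38.43663787841797, 19.204336166381836), 21.09296989440918)
[]
[1.14275983 0.42250529 0.71033818] 0.014917602791519508 34.69500804436393
```

View pics/w14c.png

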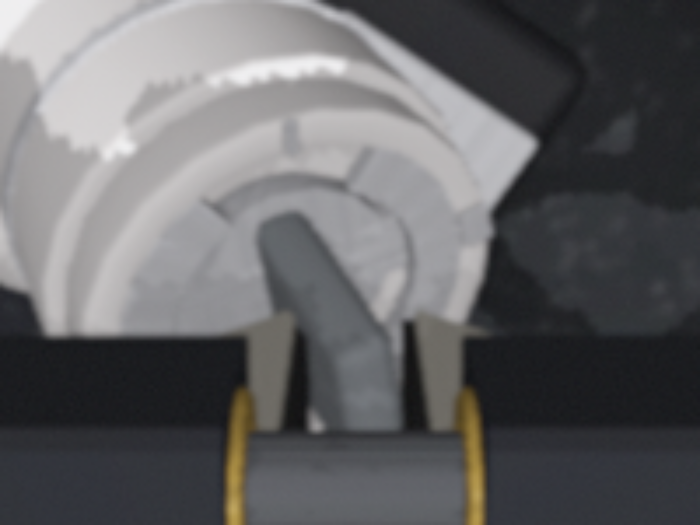

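```bash
cat > bar.py <<'E'
import sys
from plan import *
c=load(sys.argv[1]); P=cloud(c); D=P-C; u,v,h=D@e1,D@e2,D@a; r=np.hypot(u,v)
for lo,hi in ((.009,.016),(.014,.022),(.022,.034),(.036,.044)):
    k=(h>lo)&(h<hi)&(r<.0185); q=np.stack([u[k],v[k]],1)*1000
    if len(q)>10:
        d=np.linalg.svd(q-q.mean(0),full_matrices=False); w=d[2][0]; print(lo,len(q),q.mean(0).round(1),'dir of bar deg',np.degrees(np.arctan2(w[1],w[0])).round(1)%180,'-> ears',(np.degrees(np.arctan2(w[1],w[0]))+90).round(1)%180,'sv',(d[1][:2]/len(q)**.5).round(1))
E
for f in w11 w12 w13 w14; do echo $f; python3 bar.py $f; done
```

```text
w11
0.009 248 [11.2 -0.2] dir of bar deg 25.400000000000006 -> ears 115.4 sv [8.9 2.5]
0.014 298 [11.1 -0.3] dir of bar deg 25.400000000000006 -> ears 115.4 sv [8.9 2.4]
0.022 767 [10.1 -0.2] dir of bar deg 53.9 -> ears 143.9 sv [8.3 5.7]
0.036 635 [10.7  0.7] dir of bar deg 35.599999999999994 -> ears 125.6 sv [5.8 4.2]
w12
0.009 159 [15.5 -3.4] dir of bar deg 78.0 -> ears 168.0 sv [2.9 0.9]
0.014 193 [15.5 -3.1] dir of bar deg 79.1 -> ears 169.1 sv [2.9 0.9]
0.022 551 [13.2 -2.2] dir of bar deg 70.2 -> ears 160.2 sv [6.4 3.4]
0.036 646 [11.9 -1.9] dir of bar deg 132.3 -> ears 42.30000000000001 sv [4.8 4.1]
w13
0.009 181 [12.5 -6.7] dir of bar deg 119.1 -> ears 29.099999999999994 sv [4.5 2.5]
0.014 213 [12.7 -6.6] dir of bar deg 121.4 -> ears 31.400000000000006 sv [4.7 2.5]
0.022 617 [10.8 -4.3] dir of bar deg 99.3 -> ears 9.300000000000011 sv [6.5 6.2]
0.036 715 [ 8.3 -6. ] dir of bar deg 62.5 -> ears 152.5 sv [5.4 5.1]
w14
0.009 184 [11.1 -9.2] dir of bar deg 105.6 -> ears 15.599999999999994 sv [4.7 2.3]
0.014 205 [11.4 -9.6] dir of bar deg 106.9 -> ears 16.900000000000006 sv [4.4 2.4]
0.022 590 [10.  -5.8] dir of bar deg 121.7 -> ears 31.69999999999999 sv [7.1 5.2]
0.036 787 [ 6.4 -7. ] dir of bar deg 31.30000000000001 -> ears 121.3 sv [5.7 5.3]
```

The bar's far end puts the ears at about 50° (locked is 48°), and the fingers feel a firm stop. I'll release, rise and look.

>>> {"name": "arm_command", "arguments": {"xyz": [[0,0,0],[0,0,0],[0,0,5],[0,0,20],[-5,0,40],[-10,0,20],[-15,0,0],[0,0,0]], "spin": [3,0,0,0,0,0,0,0], "jaw": -0.3}}

```text
time: 16.0
tool_pos: [0.4818, -0.0656, 0.4366]
tool_rot: [-3.141, -0.001, -0.959]
contact_force: [0.4, -0.0, 0.1]
opening: 0.0322
grip_force: 0.0
```

```bash
python3 seat.py w15; python3 bar.py w15; python3 - <<'E'
from h import *
c=load('w15'); P=cloud(c)
from plan import *
D=P-C; u,v,h=D@e1,D@e2,D@a
k=(h>.0385)&(h<.0445)&(np.hypot(u,v)<.019); q=np.stack([u[k],v[k]],1)*1000
print('top',k.sum(),cv2.minAreaRect(q.astype(np.float32)))
E
```

```text
16.05 [ 0.4824558  -0.06567699  0.43604661] -54.9 [ 0.   0.1 -0.3]
disc plane 1059 660 tilt e1,e2 deg [0.6 1.1] h at axis mm 6.0
bar top 438 ((1.1570978164672852, 0.31331443786621094), (10.226076126098633, 33.659854888916016), 45.77719497680664)
[]
0.009 94 [ 8.9 -4.3] dir of bar deg 125.0 -> ears 35.0 sv [9.8 2.3]
0.014 110 [ 8.5 -3.6] dir of bar deg 125.4 -> ears 35.400000000000006 sv [10.1  2.2]
0.022 181 [ 9.1 -4.1] dir of bar deg 125.1 -> ears 35.099999999999994 sv [9.8 2.2]
0.036 469 [ 3.3 -0.8] dir of bar deg 135.1 -> ears 45.099999999999994 sv [9.7 2.8]
top 432 ((1.1570978164672852, 0.31331443786621094), (10.226076126098633, 33.659854888916016), 45.77719497680664)
```

The freed bar's top measures 10.2 × 33.7 mm with the ears at 45.8°. Locked is 48°, so within my measuring error it's past the peak and against its stop. The disc is still flush at 6.0 mm, and the robot is clear with no contact force. Handing in.

```bash
python3 -c "
from cell import *
print(hand_in())"
```

```text
the job is handed in; nothing more can be done
None
```

The burr is seated flush in the grinder mouth, turned about 80° clockwise to its stop and released, and the job was handed in at about 16 s; no click can be sensed, so the lock is judged from the measured angle, and no verdict came back.

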